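Clamp the glued biscuit carton and keep it gripped

TASK

The end flaps of the green biscuit carton have just been glued. Set the carton flat on the board, lengthwise between the two open jaws of the trigger clamp, and let go of it; then pump the red trigger against the black handle until the spring-loaded jaw pad has closed on the carton and presses it firmly, but without crushing it, against the fixed jaw. Move the jaw by the trigger only, leave the other things alone, and finish while still holding the trigger squeezed.

Things in the scene. Friction and masses are not known exactly. Their poses are not given: they have to be found in the camera images.
- carton_center (a point): centre of the loose green card carton, 68 (own x) x 135 (own y) x 62 (z, up) mm, about 0.16 kg, standing on the counter at the start (this point is 31 mm above its underside). Its glued ends are the two 68 x 62 mm faces at own y = +-67.5 mm; grasp it across the 68 mm side from above. It stands crush up to 18 N between the jaws; 3 to 13 N is a good clamping force.
- carton: the same carton; origin at the centre of its underside, axes as above
- clamp: fixed plywood board 400 (own x) x 130 x 12 mm high, origin under its centre, with a trigger clamp along its own x. At +x the dark fixed jaw, 80 wide, top 71 mm over the counter. At -x an orange housing (x -162 to -74 mm, 46 wide, top 75); on it the fixed black upright handle (x -99 to -85, 30 wide, top 138) and behind it the red trigger. The jaw bar slides along x through the housing.
- seat (a point): point on the board's upper face (12 mm above the counter) where the middle of the carton's underside belongs, 80 mm from the fixed jaw's face; carton's own y along the clamp's own x (either way round). Axes are the clamp's. The board has no side walls. Anywhere between the jaws within 20 mm crosswise and 0.2 rad is good.
- fixed_jaw_face (a point): centre of the rubber face of the fixed jaw (72 wide x 50 mm high), 43 mm above the counter; the face looks to the clamp's -x
- pad_face (a point): centre of the front face (facing the clamp's +x) of the moving jaw's spring-loaded black rubber pad, 70 wide x 52 mm high, top 69 mm and this point 43 mm above the counter; behind it a red plunger and two steel rods. At the start 165 to 185 mm from the fixed jaw's face; it advances as the trigger is pumped
- jaw: moving steel bar and jaw head carrying the pad, sliding along the clamp's x in the housing. Do not push it directly. A ratchet stops it going back. Each full squeeze of the trigger moves it 10 mm to +x (the first 6 to 16 mm); under load it settles back 3 mm when the trigger is let go. A short squeeze gains nothing lasting. Friction 2.5 N.
- pad (a joint): how far the carton has pushed the pad back into the jaw, m: 0 free, end stop 0.030; spring 700 N/m, so 3 N is 4.3 mm, 13 N 18.6 mm, 18 N 25.7 mm. The red plunger and rods seen behind the pad (28 mm free length) get shorter by as much
- trigger (a joint): squeeze of the red trigger, m: 0 let go (its spring returns it, 3 N), 0.016 fully home on its stop (5.4 N plus the jaw's force, under 25 N in all). Pressing hard on the stop does not load the carton. It must return to 0 between squeezes for the ratchet to take the next tooth
- trigger_face (a point): centre of the grip area on the outer face (facing the clamp's -x) of the red upright trigger, 14 mm thick, 30 mm wide, top 138 mm above the counter; this point is 115 mm above the counter. It moves to the clamp's +x with joint trigger
- handle_face (a point): centre of the grip area on the outer face (facing the clamp's +x) of the fixed black handle, 115 mm above the counter. Handle and trigger are pinched between two fingers from above along the clamp's x: 54 mm from this face to trigger_face at rest, 38 mm fully squeezed. Above 80 mm there is free room for the fingers outside both faces
- bell: service bell, 76 mm wide, 60 mm high; leave alone
- honey: honey jar with red lid, 62 mm wide, 86 mm high; leave alone
- can: drink can, green with a white band, 68 mm wide, 115 mm high; leave alone
- tape: roll of tape lying flat, 96 mm wide, 48 mm high; leave alone
- sign: small white card stand, 45 x 88 x 68 mm; leave alone
- dish: small clay coin dish, 73 mm wide, 16 mm high; leave alone
- marker: blue and white chalk marker lying down, 135 mm long; leave alone
Things that resemble listed ones, but are neither listed nor needed, are in the scene too. What is shaped like the carton but yellow is not meant.

How it is judged (in metres and radians):
On the way, in this order (a step that is already met when the one before it is completed fails the run):
1. the carton lies flat on the board, lengthwise between the open jaws, and is let go (contact force between each of the arm, the fingers and carton below 0.1 N and z of carton in the frame of clamp between 0.01 and 0.0145 m and y of carton in the frame of clamp between -0.02 and 0.02 m and angle between the y axis of carton and the x axis of clamp, either way round below 0.2 rad and x of carton_center in the frame of seat between -0.04 and 0.03 m and angle between carton's own z axis and vertical below 0.05 rad), for 0.2 s.
2. pumped with the trigger, the jaw pad has closed on the carton (contact force between each of pad, clamp and carton above 0.6 N and contact force between the fingers and trigger above 0.5 N and value of joint pad above 0.001 m), for 0.1 s.
At the end, for the whole second after the job is handed in: The carton lies flat and still on the board, within 25 mm and 0.2 rad of the clamp's axis, against the fixed jaw (centre within 72 mm of its face), pressed by the pad with 3 to 13 N and untouched by the robot, while the fingers hold the trigger squeezed over 4 mm with over 1.5 N (contact force between pad and carton between 3 and 13 N and x of carton_center in the frame of fixed_jaw_face above -0.072 m and contact force between the fingers and trigger above 1.5 N and value of joint trigger above 0.004 m and velocity of joint trigger below 0.01 m/s and contact force between each of the arm, the fingers and carton below 0.1 N and z of carton in the frame of clamp between 0.01 and 0.0145 m and y of carton in the frame of clamp between -0.025 and 0.025 m and angle between the y axis of carton and the x axis of clamp, either way round below 0.2 rad and angle between carton's own z axis and vertical below 0.05 rad and linear speed of carton below 0.01 m/s); the arm keeps its last pose, push and grip.
It fails at once if the carton is crushed (more than 18 N from the jaw pad) (contact force between pad and carton above 18 N).
It fails at once if the moving jaw or its pad is pushed directly by the robot (contact force between any of the fingers, the arm and jaw above 2 N).
It fails at once if a bystander is moved by more than 25 mm (distance of any of bell, honey, can, tape, sign, dish, marker from where it was at the start of the episode above 0.025 m).
It also fails if it takes over 61 s, if anything falls off the work surface, if the arm or the gripper's body presses on something with over 40 N, if the wrist force passes 120 N, or if a joint passes its speed limit or range.

ROBOT

A 6-joint arm with a two-finger parallel gripper is mounted at the origin on a cart in front of the work surface, level with it; the furniture and walls round the work are solid. World frame = base frame: x ahead of the robot, y to its left, z up, the work surface at z = 0. Lengths are in mm, angles in rad, forces in N, time in s.
With the tool pointing down it reaches from about 275 to 750 mm from the base axis. Payload 10.2 kg.
Tool frame: the origin (TCP) lies midway between the tips of the shut fingers; the grasp point (between the pads) lies 19 mm behind it (ctrl.grasp_offset is the distance from the TCP to the grasp point, in mm); z points along the fingers, y is the line along which they close (so a half turn about z gives the same grasp; the last joint's range is limited). The gripper opens to 85 mm and grips with 20 to 120 N. Pads are 22 mm wide; open, the fingers measure 114 mm over their backs; the gripper's body (76 mm by 85 mm) begins 54 mm behind the grasp point. The pads swing forward as they close: fully open they stand 13 mm farther back than shut.
Start: joints at [-1.558, 0.313, 1.498, -0, 1.331, -0.223], TCP at [122.637, -510.481, 231.294] pointing down, gripper open.
Joint ranges: [-2.94, 2.94], [-0.97, 2.17], [0.19, 2.56], [-1.23, 4.37], [0.02, 3.11], [-2.88, 2.88]. Speed limits (rad/s): [2.39, 2.39, 3.01, 3.14, 3.14, 3.14].

INTERFACE

Orientations are given as a unit quaternion [w, x, y, z].
In Python, from rig import ctrl, viewer, models gives the robot as it stands. The module is installed in compiled form; this text tells all that it offers.
- The arm moves only by the shell command python3 -m pendant 'ROWS' [OPENING] [FORCE]. ROWS is text: rows parted by semicolons, each of 4 numbers parted by spaces: the shift along the tool's x, y, z in m, then the turn about the tool's z in rad. In form: x y z yaw; .... A call has 1 to 10 rows; each row shifts and turns the commanded pose from where the row before left it, along the tool's axes as they then stand; what a row does not reach is not made up. A row lasts 1/8 s, in which the tool goes at most 62.5 mm and 10.7 degrees, less where a joint would pass 70% of its speed; a pose out of reach is approached as far as the arm can. A call is refused whole if a number of a shift passes 0.0625 or a number of a turn 0.188, either way. A call with a gripper value outside its range is refused whole. OPENING is the opening, from 0 (shut) to 1 (fully open), set as the call begins (- or left out, the last holds). The fingers move at their own pace and stop on an object; FORCE is the grip in N (left out, the last holds). Time passes only in rows, so rows that do not move let the fingers close. It gives the time, the measured TCP pose, the force, the opening and the grip force at its end, in the units of the state.
- ctrl.sense(): the state, without advancing time (a new reading comes with each control period).
- viewer.capture(name): name is "scene" or "top"; returns a dict with "color" (480x640x3 uint8, red, green, blue), "vertical_fov" (degrees; the focal length in pixels is half the picture's height over the tangent of half this angle, whatever the lens; pixels are square), "cx", "cy" (the principal point, pixels), "dist" ([k1, k2, p1, p2, k3] as OpenCV has them; the pictures are not rectified), "pose" (4x4, takes a point from camera to world coordinates). Camera axes: x right, y down, z forward; pixel columns grow to the right and rows downward; lengths in mm; the calibration is good to about 2 mm. A picture is of the moment at which its call begins. There is no depth.
- ctrl.finish_job(): hands the job in; it is judged then, once.
Trained networks look in the newest picture that a camera, given by its name, has taken for a name from the list of things; names that differ only in an ending like _2 or _b are one class to them, and where a whole thing is asked for, a point or a joint stands for the part that bears it (a point fixed in the world has none). Each returns a list of dicts, best first, with "p" (0 to 1); they miss things now and then, are a little off and sometimes report something else, mostly with a low value. They report only what shows in the picture. A call takes as long as a camera call. They do not tell look-alikes from the thing itself.
- models.boxes_of(camera, query): "at" ([x, y, z] in mm, in world coordinates, good to about 4 mm: the middle of the surface that is visible of it).
The state is a dict: "time_s": time; "joints": joint angles; "dq": joint speeds; "tau": joint torques, N m; "eef_pos": TCP position; "ee_rot": TCP orientation; "force": force on the tool from outside, world axes, zero at the start; "wrist_torque": the same for the moment, N m; "grip_width": opening from 0.0 (shut) to 1.0 (fully open); "grip_force": force on a finger pad.
Only numpy, scipy, OpenCV 4.12 (cv2) and the standard library are available. Lean on these libraries where they do the work, as an engineer would, in place of code of your own. Each camera call takes 0.05 s, during which the arm holds its last target. There are 200 camera calls.

## Working session

There is one attempt and no reset: what is moved stays moved. The work goes in short steps, Python scripts to look and compute and a shell command to move; the robot and the scene stay as the last step left them, time stands still between calls to the robot, and variables do not carry over. Pictures are saved under pics/ and viewed, at most 10 in all, crops included, and the job is handed in when it is done.

```bash
mkdir -p pics; cat > h.py <<'E'
import numpy as np, cv2
from rig import ctrl, viewer, models
def cam(n):
    c=viewer.capture(n); im=c["color"]; H,W=im.shape[:2]
    f=H/2/np.tan(np.radians(c["vertical_fov"])/2)
    K=np.array([[f,0,c["cx"]],[0,f,c["cy"]],[0,0,1.]])
    return im,K,np.array(c["dist"],float),np.array(c["pose"],float)
def ray(c,uv,z):
    _,K,d,T=c
    p=cv2.undistortPoints(np.array(uv,float).reshape(-1,1,2),K,d).reshape(-1,2)
    r=np.c_[p,np.ones(len(p))]@T[:3,:3].T; o=T[:3,3]
    return o+r*((z-o[2])/r[:,2])[:,None]
def proj(c,P):
    _,K,d,T=c; R=T[:3,:3].T
    return cv2.projectPoints(np.array(P,float).reshape(-1,3),cv2.Rodrigues(R)[0],-R@T[:3,3],K,d)[0].reshape(-1,2)
def save(n,im): cv2.imwrite("pics/"+n+".png",im[:,:,::-1])
E
python3 - <<'E'
from h import *
s=ctrl.sense(); print({k:np.round(v,3) for k,v in s.items()}, ctrl.grasp_offset)
for n in("scene","top"):
    c=cam(n); save(n+"0",c[0]); print(n,c[3].round(2).tolist(),c[1][0,0])
    for q in("carton","clamp","fixed_jaw_face","pad_face","trigger_face","handle_face","bell","honey","can","tape","sign","dish","marker"):
        for b in models.boxes_of(n,q)[:3]:
            print(q,np.round(b["at"]),round(b["p"],2),proj(c,b["at"]).round().tolist())
E
```

```text
{'time_s': np.float64(0.0), 'joints': array([-1.558,  0.313,  1.498,  0.   ,  1.331, -0.223]), 'dq': array([ 0.001,  0.001, -0.001, -0.002,  0.001,  0.003]), 'tau': array([ 2.0000e-03, -4.1226e+01, -2.5974e+01, -0.0000e+00,  4.0000e-03,
       -0.0000e+00]), 'eef_pos': array([ 122.632, -510.205,  230.725]), 'ee_rot': array([-0.001,  0.993,  0.118,  0.   ]), 'force': array([-0.494, -0.292,  0.176]), 'wrist_torque': array([ 0.01 , -0.007, -0.015]), 'grip_force': np.float64(0.0), 'grip_width': np.float64(0.997)} 18.700000000000003
scene [[-0.83, -0.25, 0.51, -139.91], [-0.56, 0.35, -0.75, 1008.64], [0.01, -0.9, -0.43, 698.58], [0.0, 0.0, 0.0, 1.0]] 522.189125573114
carton [ 477. -264.   46.] 0.93 [[390.0, 240.0]]
clamp [528.  67.  15.] 0.88 [[311.0, 291.0]]
pad_face [544.  40.  45.] 0.87 [[312.0, 275.0]]
trigger_face [563. -68. 116.] 0.59 [[329.0, 234.0]]
handle_face [524.  66.  12.] 0.7 [[312.0, 293.0]]
bell [ 647. -358.   25.] 0.79 [[356.0, 224.0]]
honey [ 685. -182.   78.] 0.57 [[316.0, 223.0]]
can [688. 348.  77.] 0.69 [[182.0, 298.0]]
tape [610. 416.  32.] 0.65 [[186.0, 340.0]]
sig
[... 507 characters left out ...]
]
fixed_jaw_face [569. -71. 136.] 0.57 [[330.0, 228.0]]
pad_face [548.  26.  66.] 0.63 [[292.0, 240.0]]
pad_face [572. -17.  43.] 0.16 [[309.0, 232.0]]
trigger_face [574. -17.  47.] 0.59 [[309.0, 231.0]]
handle_face [544.  45.  12.] 0.61 [[285.0, 243.0]]
bell [ 657. -372.   35.] 0.64 [[443.0, 201.0]]
honey [ 674. -209.   88.] 0.83 [[384.0, 190.0]]
can [702. 320. 110.] 0.74 [[175.0, 176.0]]
can [622. 408.  43.] 0.65 [[147.0, 211.0]]
can [548.  50.  12.] 0.48 [[283.0, 242.0]]
tape [620. 408.  51.] 0.58 [[146.0, 211.0]]
sign [717. 166.  35.] 0.63 [[241.0, 177.0]]
dish [502. 422.   8.] 0.87 [[144.0, 258.0]]
dish [432. 358.  12.] 0.34 [[166.0, 284.0]]
marker [433. 357.  14.] 0.67 [[166.0, 284.0]]
```

```bash
python3 - <<'E'
import cv2
i=cv2.imread("pics/top0.png")[170:320,120:540]; cv2.imwrite("pics/topc.png",cv2.resize(i,(798,285),interpolation=cv2.INTER_CUBIC))
i=cv2.imread("pics/top0.png")[200:300,220:353]; cv2.imwrite("pics/topclamp.png",cv2.resize(i,(798,600),interpolation=cv2.INTER_CUBIC))
E
```

```text
(no output)
```

View pics/topc.png

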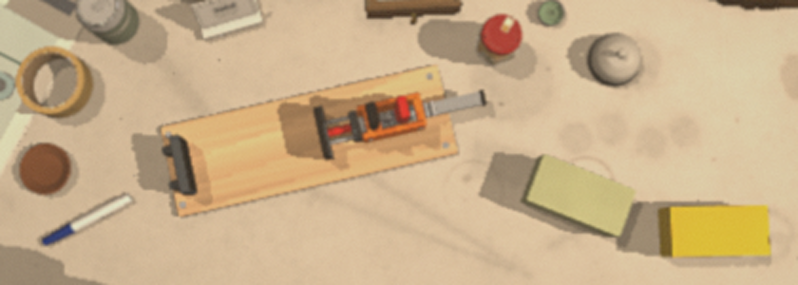

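View pics/topclamp.png

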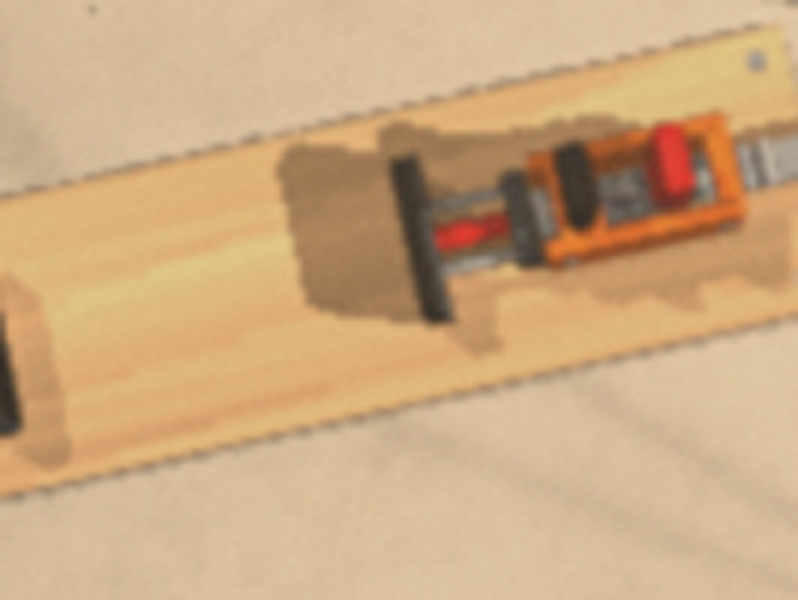

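View pics/scene0.png

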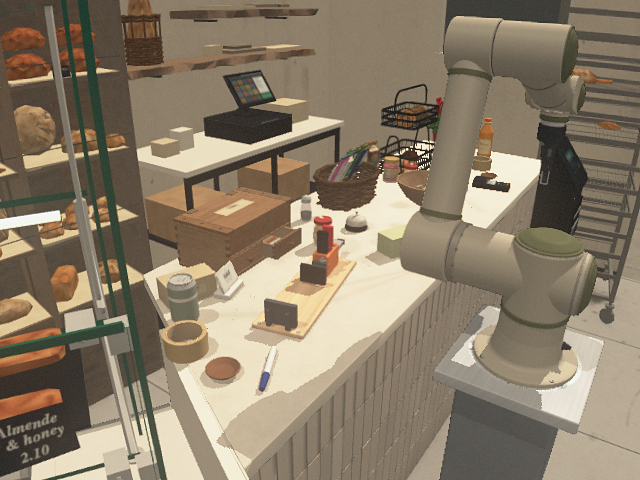

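The two carton-shaped things in the top picture are at (423,273), which is green, and (495,292), which is yellow. The green one fits, and the enlarged crop confirms it at crop (580,195). The clamp lies with its fixed jaw on the left at crop (178,165) and the trigger (red) at crop (403,108). Next I fit the poses.

```bash
cat >> h.py <<'E'
def box(x,y,a,lx,ly,z0,z1,ox=0,oy=0):
    c,s=np.cos(a),np.sin(a)
    return np.array([[x+c*(ox+i*lx/2)-s*(oy+j*ly/2),y+s*(ox+i*lx/2)+c*(oy+j*ly/2),z] for z in(z0,z1) for i,j in((-1,-1),(1,-1),(1,1),(-1,1))])
def mask_hsv(im,lo,hi): return cv2.inRange(cv2.cvtColor(im,cv2.COLOR_RGB2HSV),np.array(lo),np.array(hi))
def biggest(m,roi):
    k=np.zeros_like(m); x0,y0,x1,y1=roi; k[y0:y1,x0:x1]=m[y0:y1,x0:x1]
    n,l,st,_=cv2.connectedComponentsWithStats(k); return (l==1+st[1:,4].argmax())
def fitbox(c,m,lx,ly,z0,z1,x0):
    from scipy.optimize import minimize
    S=4; M=cv2.resize(m.astype(np.uint8),None,fx=S,fy=S,interpolation=cv2.INTER_LINEAR)
    def cost(p):
        h=cv2.convexHull(((proj(c,box(p[0],p[1],p[2]/100,lx,ly,z0,z1))+.5)*S).round().astype(np.int32))
        k=np.zeros_like(M); cv2.fillConvexPoly(k,h,1); return np.sum(k!=M)/S/S
    r=minimize(cost,[x0[0],x0[1],x0[2]*100],method="Nelder-Mead",options=dict(initial_simplex=np.array([[x0[0],x0[1],x0[2]*100]]*4)+np.array([[0,0,0],[10,0,0],[0,10,0],[0,0,10]])))
    return r.x[0],r.x[1],r.x[2]/100,r.fun,m.sum()
E
python3 - <<'E'
from h import *
c=cam("top"); im=c[0]
print("hsv green",cv2.cvtColor(im,cv2.COLOR_RGB2HSV)[273,423],"counter",cv2.cvtColor(im,cv2.COLOR_RGB2HSV)[300,400])
b=ray(c,[(205.8,236.8),(214.7,283.7),(361,250),(350,204.7)],12); print(b.round())
ctr=b.mean(0); d=(b[0]+b[1]-b[2]-b[3])[:2]; a=np.arctan2(d[1],d[0])
print("board",ctr.round(1),a,np.linalg.norm(d)/2)
g=ray(c,np.array([(545,155),(634,190),(617,236),(526,202)])/1.9+[120,170],62); print(g.round(),g.mean(0).round())
e=g[1]-g[0]; print("len",np.linalg.norm(e),np.linalg.norm(g[2]-g[1]))
m=biggest(mask_hsv(im,(25,70,100),(45,255,255)),(390,240,458,305))
a0=np.arctan2(-e[0],e[1])
print(m.sum(),fitbox(c,m,68,135,0,62,(*g.mean(0)[:2],a0)))
E
```

```text
hsv green [ 25  92 205] counter [ 18  67 220]
[[ 560.  257.   12.]
 [ 436.  229.   12.]
 [ 528. -156.   12.]
 [ 650. -126.   12.]]
board [543.3  51.1  12. ] 1.8044204104243817 395.22764320593825
[[ 520. -270.   62.]
 [ 474. -390.   62.]
 [ 412. -366.   62.]
 [ 457. -244.   62.]] [ 466. -317.   62.]
len 128.6915227247995 66.41739517829791
412 (np.float64(465.13759925251384), np.float64(-319.4680304319387), np.float64(2.9354793196091817), np.float64(1203.0625), np.int64(412))
```

```bash
python3 - <<'E'
from h import *
c=cam("top"); im=c[0]
h=cv2.cvtColor(im,cv2.COLOR_RGB2HSV).astype(int)
m=biggest(mask_hsv(im,(23,75,60),(45,255,255)),(385,240,458,305))
print(m.sum(),fitbox(c,m,68,135,0,62,(466,-317,np.arctan2(46,-120)-np.pi/2-np.pi/2+np.pi)), fitbox(c,m,68,135,0,62,(466,-317,-0.366)))
# board from a mask: wood is more saturated than the counter
X=(543.3,51.1); a=1.8044
from scipy.optimize import minimize
def P(pts,q): 
    cs,sn=np.cos(q[2]),np.sin(q[2]); pts=np.array(pts,float)
    return np.c_[q[0]+cs*pts[:,0]-sn*pts[:,1],q[1]+sn*pts[:,0]+cs*pts[:,1],pts[:,2]]
pts=[(200,65,12),(200,-65,12),(-200,-65,12),(-200,65,12),(-92,0,138),(-132,0,138)]
# crop picks: note clamp +y is world -x side
pix=np.array([(163,127),(180,216),(458,152),(437,66),(372,115),(403,108)])/1.9+[120,170]
def pp(q,flip): 
    o=[1,0,3,2,4,5] if flip else range(6)
    return proj(c,P([pts[i] for i in o],[q[0],q[1],q[2]/100]))
for f in(0,1):
    r=minimize(lambda q:np.sum((pp(q,f)-pix)**2),[*X,a*100],method="Nelder-Mead")
    print(f,r.x,r.fun,(pp(r.x,f)-pix).round(1).tolist()); 
    if r.fun<200: q=r.x
q=[q[0],q[1],q[2]/100]
o=im.copy(); o=cv2.resize(o,None,fx=4,fy=4,interpolation=cv2.INTER_CUBIC)
def dr(p,col): cv2.polylines(o,[((proj(c,p)+.5)*4).round().astype(np.int32)],True,col,1)
dr(P(pts[:4],q),(255,0,0))
for x0,x1,w,z in((-99,-85,30,138),(-139,-125,30,138),(-162,-74,46,75)):
    dr(P([(x0,w/2,z),(x1,w/2,z),(x1,-w/2,z),(x0,-w/2,z)],q),(0,0,255))
s=fitbox(c,m,68,135,0,62,(466,-317,-0.366)); B=box(*s[:3],68,135,0,62); dr(B[:4],(255,0,0)); dr(B[4:],(0,0,255))
o=o[180*4:310*4,200*4:470*4]; save("ov",cv2.resize(o,(800,int(800*130/270)),interpolation=cv2.INTER_AREA))
E
```

```text
1459 (np.float64(469.03832042396726), np.float64(-317.8787109755379), np.float64(2.791376272481506), np.float64(147.75), np.int64(1459)) (np.float64(469.03832042396726), np.float64(-317.8787109755379), np.float64(-0.3501598652608692), np.float64(147.75), np.int64(1459))
0 [543.60906129  51.84001115 180.2444846 ] 9162.993307496716 [[8.0, 47.3], [-10.4, -47.4], [-10.5, -46.3], [11.7, 46.0], [0.6, -0.9], [0.3, -0.8]]
1 [542.65354133  51.73509824 180.26050113] 7.114777924364623 [[-1.5, -0.2], [-0.9, 0.8], [0.7, 1.1], [0.6, -0.7], [0.7, -0.6], [0.4, -0.5]]
```

View pics/ov.png

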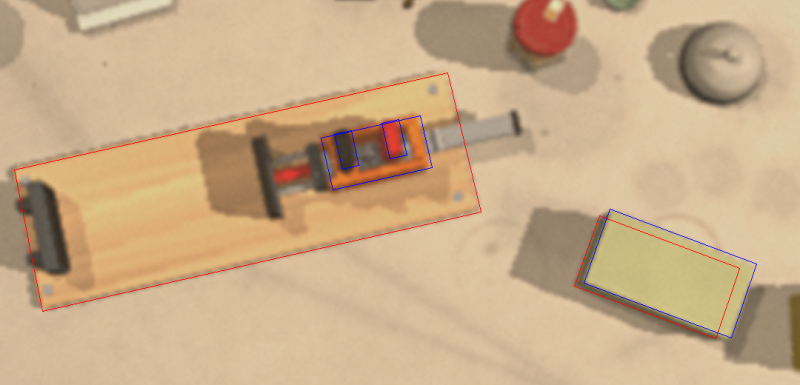

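The overlay lines up with the board, handle, trigger and green carton, so the poses are good. Next I locate the jaws and work out the moves.

```bash
cat >> h.py <<'E'
CL=(542.65,51.74,1.8026)
def c2w(x,y): c,s=np.cos(CL[2]),np.sin(CL[2]); return np.array([CL[0]+c*x-s*y,CL[1]+s*x+c*y])
def w2c(p): c,s=np.cos(CL[2]),np.sin(CL[2]); d=np.asarray(p)[...,:2]-np.array(CL[:2]); return np.stack([c*d[...,0]+s*d[...,1],-s*d[...,0]+c*d[...,1]],-1)
def go(x,y,z,ya):
    "shift in tool axes (after the turn) and the turn needed to bring tool y to world angle ya"
    from scipy.spatial.transform import Rotation as R
    s=ctrl.sense(); w=s["ee_rot"]; M=R.from_quat([w[1],w[2],w[3],w[0]]).as_matrix()
    t=(np.arctan2(M[1,1],M[0,1])-ya+np.pi)%(2*np.pi)-np.pi
    ty=np.array([np.cos(ya),np.sin(ya),0]); tz=np.array([0,0,-1.]); tx=np.cross(ty,tz)
    d=np.array([x,y,z])-s["eef_pos"]
    print("t",round(float(s["time_s"]),2),"turn",round(t,3),"shift mm",[round(float(d@a),1) for a in(tx,ty,tz)],"tilt",M[:,2].round(4), "F",np.round(s["force"],1),"grip",round(float(s["grip_width"]),3),round(float(s["grip_force"]),1))
E
python3 - <<'E'
from h import *
c=cam("top")
print("fixed",w2c(ray(c,[(223,271.7),(220,251.7)],68)).round(1),"pad",w2c(ray(c,[(285.8,226.7),(291.7,253.3)],69)).round(1))
print("handle/trig",[c2w(x,0).round(1) for x in(-104,)])
go(469,-318,150,-0.350)
E
```

```text
fixed [[160.9  42.6]
 [158.3  -9. ]] pad [[-19.  -34.7]
 [-19.1  35.4]]
handle/trig [array([566.5, -49.5])]
t 1.55 turn -0.985 shift mm [299.6, 259.4, 81.3] tilt [ 0.e+00  1.e-04 -1.e+00] F [ 0.1  0.3 -1.1] grip 0.998 0.0
```

```bash
python3 -m pendant '0 0 0 -0.164;0 0 0 -0.164;0 0 0 -0.164;0 0 0 -0.164;0 0 0 -0.164;0 0 0 -0.165;0.0375 0.0324 0.0102 0;0.0375 0.0324 0.0102 0;0.0375 0.0324 0.0102 0;0.0375 0.0324 0.0102 0' 1 30; python3 -m pendant '0.0375 0.0324 0.0102 0;0.0375 0.0324 0.0102 0;0.0375 0.0324 0.0102 0;0.0375 0.0324 0.0102 0;0 0 0 0;0 0 0 0'; python3 -c "
from h import *
c=cam('top'); save('t1',cv2.resize(c[0][220:320,360:493],(798,600),interpolation=cv2.INTER_CUBIC))
go(469,-318,22,-0.350)"
```

```text
time_s: 2.8
eef_pos: [297.1, -413.2, 190.3]
ee_rot: [0.0, 0.819, 0.573, -0.0]
force: [0.6, -0.7, -0.1]
grip_width: 0.996
grip_force: 0.0
time_s: 3.55
eef_pos: [468.7, -317.8, 149.8]
ee_rot: [0.0, 0.819, 0.573, -0.0]
force: [0.3, 0.5, -0.1]
grip_width: 1.005
grip_force: 0.0
t 3.6 turn -0.001 shift mm [0.4, 0.5, 127.9] tilt [ 0.e+00 -3.e-04 -1.e+00] F [-0.3 -0.8  0. ] grip 0.997 0.0
```

View pics/t1.png

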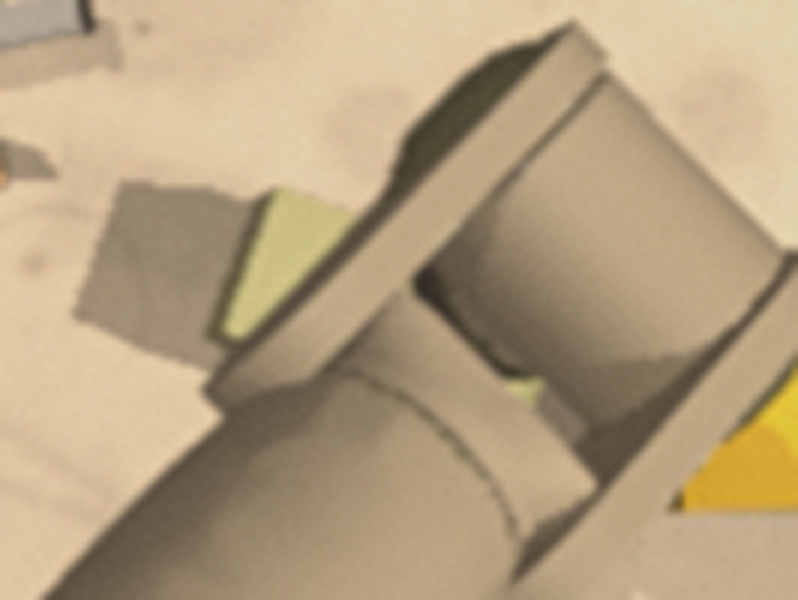

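The arm hides most of the carton. Its visible left part, at crop (280,270), hasn't moved. I'll descend and watch the force.

```bash
python3 -m pendant '0 0 0.04 0;0 0 0.04 0;0 0 0.015 0;0 0 0 0'; python3 -m pendant '0 0 0.012 0;0 0 0.012 0;0 0 0.009 0;0 0 0 0'; python3 -m pendant '0 0 0 0;0 0 0 0;0 0 0 0;0 0 0 0;0 0 0 0' 0 30
```

```text
time_s: 4.1
eef_pos: [468.6, -318.1, 54.9]
ee_rot: [-0.0, 0.82, 0.573, -0.0]
force: [-0.2, -0.1, 0.4]
grip_width: 1.004
grip_force: 0.0
time_s: 4.6
eef_pos: [468.8, -317.3, 21.0]
ee_rot: [-0.001, 0.819, 0.573, -0.0]
force: [-0.6, -0.9, 0.4]
grip_width: 0.998
grip_force: 0.0
time_s: 5.22
eef_pos: [469.2, -317.8, 22.1]
ee_rot: [0.0, 0.819, 0.573, 0.0]
force: [0.6, 0.5, 5.9]
grip_width: 0.799
grip_force: 34.8
```

```bash
python3 -m pendant '0 0 -0.02 0;0 0 -0.04 0;0 0 -0.06 0;0 0 -0.06 0;0 0 0 0'; python3 -c "
from h import *
c=cam('scene'); save('s1',cv2.resize(c[0][180:360,220:460],(800,600),interpolation=cv2.INTER_CUBIC))
p=c2w(84,0); print(p); go(*p,200,0.2318)"
```

```text
time_s: 5.85
eef_pos: [470.1, -318.6, 205.8]
ee_rot: [0.004, 0.819, 0.573, 0.001]
force: [-0.1, 0.8, -2.4]
grip_width: 0.795
grip_force: 34.6
[523.35240047 133.49330362]
t 5.9 turn -0.582 shift mm [426.7, 156.3, 2.7] tilt [ 0.0017 -0.0018 -1.    ] F [-0.   0.8 -2. ] grip 0.793 34.6
```

View pics/s1.png

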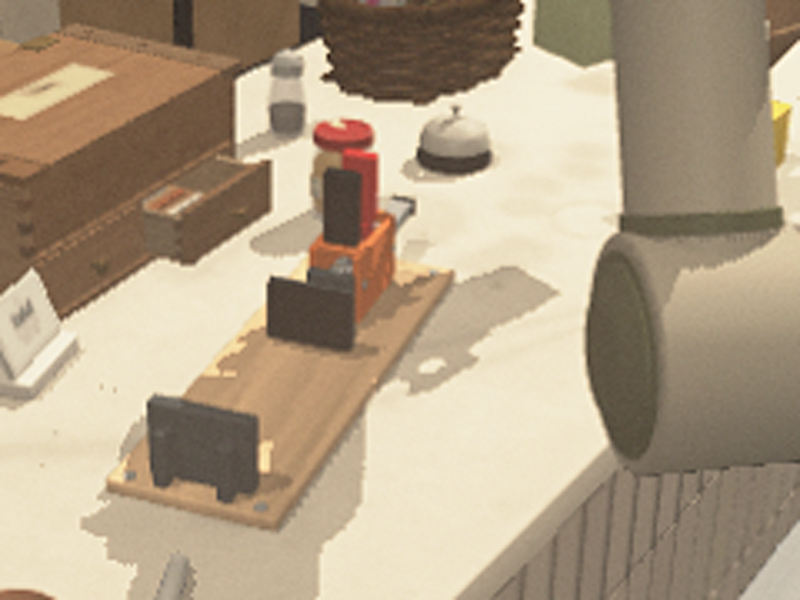

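The carton is lifted and held (grip 0.79). The view shows the clamp clear, with its open jaws at crop (205,440) and (310,310). Now I carry it to the seat.

```bash
python3 -m pendant '0 0 0 -0.1455;0 0 0 -0.1455;0 0 0 -0.1455;0 0 0 -0.1455;0.0427 0.0156 0 0;0.0427 0.0156 0 0;0.0427 0.0156 0 0;0.0427 0.0156 0 0;0.0427 0.0156 0 0'; python3 -m pendant '0.0427 0.0156 0 0;0.0427 0.0156 0 0;0.0427 0.0156 0 0;0.0427 0.0156 0 0;0.0427 0.0156 0 0;0 0 0 0;0 0 0 0'; python3 -c "
from h import *
c=cam('scene'); save('s2',cv2.resize(c[0][200:350,220:420],(800,600),interpolation=cv2.INTER_CUBIC))
p=c2w(84,0); go(*p,36,0.2318)"
```

```text
time_s: 7.02
eef_pos: [495.0, -90.1, 199.6]
ee_rot: [-0.002, 0.621, 0.784, -0.0]
force: [0.4, -0.5, -0.5]
grip_width: 0.794
grip_force: 34.5
time_s: 7.9
eef_pos: [522.1, 133.4, 200.2]
ee_rot: [-0.001, 0.621, 0.784, -0.001]
force: [0.2, -1.5, -1.3]
grip_width: 0.792
grip_force: 34.5
t 7.95 turn -0.001 shift mm [0.2, 1.2, 164.6] tilt [-2.2e-03 -3.0e-04 -1.0e+00] F [-0.2  0.1 -1.6] grip 0.793 34.5
```

View pics/s2.png

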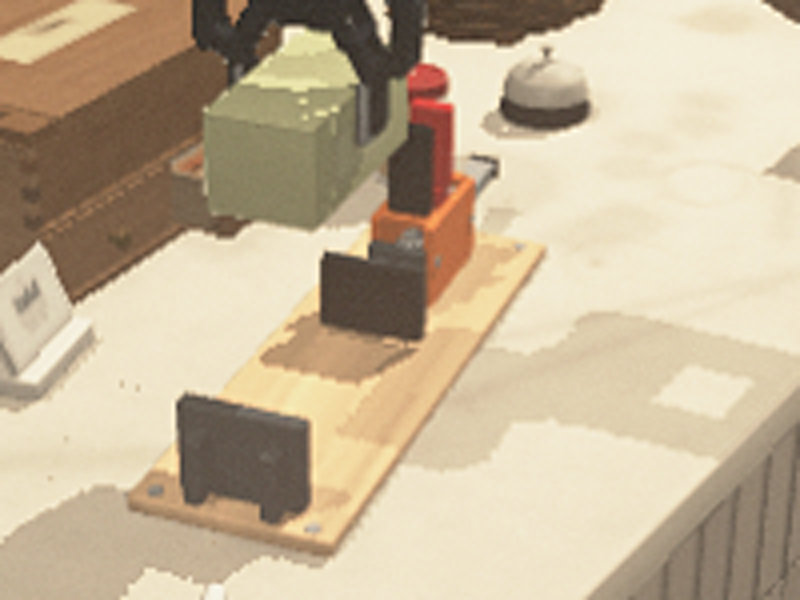

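The carton hangs level above the jaws. Its end face spans crop (205,118) to (318,228), and I compare that with the expected corners.

```bash
python3 -c "
from h import *
c=cam('scene')
uv=np.array([(210,215),(318,228),(205,118),(318,130)])/4+[220,200]
print(w2c(ray(c,uv[:2],178)).round(1),w2c(ray(c,uv[2:],240)).round(1))"
python3 -m pendant '0 0.0012 0.05 0;0 0 0.05 0;0 0 0.04 0;0 0 0 0'
```

```text
[[154.5 -26.3]
 [146.4  35.7]] [[160.7 -24.2]
 [152.1  38.7]]
time_s: 8.5
eef_pos: [522.2, 133.2, 59.5]
ee_rot: [-0.002, 0.621, 0.784, -0.002]
force: [-0.4, -0.2, -0.7]
grip_width: 0.795
grip_force: 34.9
```

```bash
python3 -m pendant '-0.005 0 0 0;0 0 0.012 0;0 0 0.008 0;0 0 0.003 0;0 0 0 0;0 0 0 0'; python3 -m pendant '0 0 0 0;0 0 0 0'
```

```text
time_s: 9.25
eef_pos: [525.1, 129.4, 38.9]
ee_rot: [0.0, 0.62, 0.784, 0.0]
force: [-0.4, -0.3, -1.2]
grip_width: 0.793
grip_force: 35.1
time_s: 9.5
eef_pos: [525.0, 129.3, 38.8]
ee_rot: [0.0, 0.62, 0.784, 0.0]
force: [0.2, -0.2, -1.0]
grip_width: 0.797
grip_force: 35.1
```

```bash
python3 -m pendant '0 0 0.003 0;0 0 0 0;0 0 0 0'; python3 -m pendant '0 0 0.0015 0;0 0 0 0;0 0 0 0'
```

```text
time_s: 9.88
eef_pos: [524.9, 129.3, 35.6]
ee_rot: [-0.0, 0.621, 0.784, -0.0]
force: [0.6, -0.5, -1.2]
grip_width: 0.794
grip_force: 35.1
time_s: 10.25
eef_pos: [525.0, 129.3, 34.2]
ee_rot: [0.0, 0.621, 0.784, -0.0]
force: [0.3, -0.2, -1.0]
grip_width: 0.793
grip_force: 35.2
```

```bash
python3 -m pendant '0 0 0.001 0;0 0 0 0;0 0 0 0'; python3 -m pendant '0 0 0 0;0 0 0 0;0 0 0 0;0 0 0 0' 1; python3 -m pendant '0 0 -0.01 0;0 0 -0.03 0;0 0 -0.06 0;0 0 -0.06 0;0 0 0 0'; python3 -c "
from h import *
p=c2w(-104,0); go(*p,190,-1.339)"
```

```text
time_s: 10.62
eef_pos: [525.0, 129.3, 34.1]
ee_rot: [0.0, 0.621, 0.784, 0.0]
force: [-4.8, -1.1, 9.2]
grip_width: 0.795
grip_force: 36.3
time_s: 11.12
eef_pos: [525.0, 129.3, 33.1]
ee_rot: [-0.0, 0.621, 0.784, -0.0]
force: [0.3, -0.6, 0.3]
grip_width: 0.999
grip_force: 0.0
time_s: 11.75
eef_pos: [526.8, 129.4, 198.4]
ee_rot: [0.004, 0.62, 0.784, 0.003]
force: [0.0, -0.5, -0.5]
grip_width: 1.002
grip_force: 0.0
t 11.75 turn 1.571 shift mm [-2.4, 183.2, 8.4] tilt [ 9.8e-03  3.0e-04 -1.0e+00] F [ 0.  -0.5 -0.5] grip 1.002 0.0
```

```bash
python3 -m pendant '0 0 0 0.1746;0 0 0 0.1746;0 0 0 0.1746;0 0 0 0.1746;0 0 0 0.1746;0 0 0 0.1746;0 0 0 0.1746;0 0 0 0.1746;0 0 0 0.1742;0 0.0458 0 0'; python3 -m pendant '0 0.0458 0 0;0 0.0458 0 0;0 0.0458 0 0;0 0 0 0;0 0 0 0';  python3 -c "
from h import *
p=c2w(-104,0); go(*p,93,-1.339)
c=cam('top'); m=biggest(mask_hsv(c[0],(23,75,60),(45,255,255)),(200,200,340,320)); q=c2w(79,0)
r=fitbox(c,m,68,135,12,74,(*q,0.2318)); print(r,w2c(r[:2]))
print([(b['at'],b['p']) for b in models.boxes_of('top','carton')], w2c([b['at'] for b in models.boxes_of('top','carton')][:2]))
a=cv2.resize(c[0][195:305,215:361],(398,300),interpolation=cv2.INTER_CUBIC)
d=cam('scene'); m=biggest(mask_hsv(d[0],(25,60,60),(50,255,255)),(230,220,380,340))
r=fitbox(d,m,68,135,12,74,(*q,0.2318)); print(r,w2c(r[:2]))
b=cv2.resize(d[0][200:350,230:430],(400,300),interpolation=cv2.INTER_CUBIC)
save('v8',np.hstack([a,b]))"
```

```text
time_s: 13.0
eef_pos: [534.9, 85.9, 192.9]
ee_rot: [-0.0, 0.993, 0.116, -0.0]
force: [0.5, -0.4, -0.0]
grip_width: 1.003
grip_force: 0.0
time_s: 13.62
eef_pos: [566.7, -48.4, 192.8]
ee_rot: [-0.0, 0.993, 0.116, -0.0]
force: [0.3, 1.2, 0.5]
grip_width: 1.0
grip_force: 0.0
t 13.62 turn 0.0 shift mm [-0.4, 1.1, 99.8] tilt [-1.e-03  6.e-04 -1.e+00] F [0.3 1.2 0.5] grip 1.0 0.0
(np.float64(525.9942432275252), np.float64(129.88353256580564), np.float64(0.21373975587277094), np.float64(317.5625), np.int64(1274)) [79.87985795 -1.7418983 ]
[([421.9, -500.1, 60.7], 0.94), ([525.2, 135.8, 77.4], 0.83)] [[-509.3399753   244.29641353]
 [  85.8205454    -2.32810796]]
(np.float64(577.512052132299), np.float64(50.65920619444972), np.float64(0.5455086942378906), np.float64(764.5), np.int64(763)) [ -9.06086173 -33.68132389]
```

View pics/v8.png

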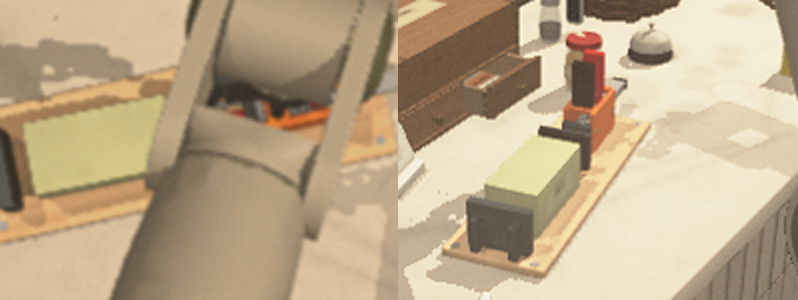

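The carton sits between the open jaws, at left view (95,145) and right view (530,185). The gripper is above the red trigger at (592,75). I descend over the handle and trigger.

```bash
python3 -m pendant '0 0.001 0.03 0;0 0 0.01 0;0 0 0 0'; python3 -m pendant '0 0 0.02 0;0 0 0.02 0;0 0 0.018 0;0 0 0 0;0 0 0 0';  python3 -c "
from h import *
p=c2w(-104,0); go(*p,93,-1.339)
c=cam('scene'); save('v9',cv2.resize(c[0][180:330,240:440],(800,600),interpolation=cv2.INTER_CUBIC))"
```

```text
time_s: 14.2
eef_pos: [567.1, -49.6, 153.1]
ee_rot: [-0.0, 0.993, 0.116, -0.0]
force: [0.4, -0.3, -0.1]
grip_width: 0.999
grip_force: 0.0
time_s: 14.82
eef_pos: [567.9, -50.1, 96.5]
ee_rot: [0.0, 0.993, 0.116, 0.001]
force: [0.2, -0.8, 0.5]
grip_width: 0.996
grip_force: 0.0
t 14.82 turn 0.0 shift mm [-1.2, -0.9, 3.5] tilt [ 1.9e-03 -6.0e-04 -1.0e+00] F [ 0.2 -0.8  0.5] grip 0.996 0.0
```

View pics/v9.png

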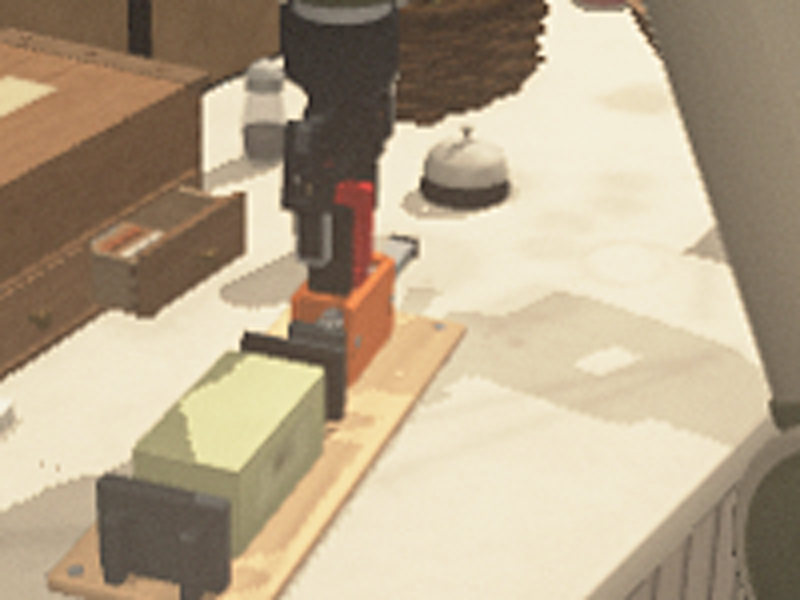

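```bash
python3 -c "
from h import *
c=cam('scene')
f=lambda x,y,z:((proj(c,[*c2w(x,y),z])[0]-[240,180])*4).round().tolist()
for P in[(-57,0,106),(-57,11,106),(-57,-11,106),(-85,15,138),(-85,-15,138),(-125,15,138),(-139,15,138),(-85,15,75),(-74,23,75),(-74,-23,75)]: print(P,f(*P))"
```

```text
(-57, 0, 106) [312.0, 266.0]
(-57, 11, 106) [327.0, 269.0]
(-57, -11, 106) [296.0, 264.0]
(-85, 15, 138) [349.0, 209.0]
(-85, -15, 138) [306.0, 202.0]
(-125, 15, 138) [370.0, 186.0]
(-139, 15, 138) [377.0, 179.0]
(-85, 15, 75) [347.0, 295.0]
(-74, 23, 75) [353.0, 304.0]
(-74, -23, 75) [289.0, 292.0]
```

The picture agrees with the projections: finger tip at (315,262), handle in front of it, trigger at (357,230). First squeeze.

```bash
python3 -m pendant '0 0 0.003 0;0 0 0 0;0 0 0 0;0 0 0 0' 0 45; python3 -m pendant '0 0 0 0;0 0 0 0;0 0 0 0';  python3 -c "
from h import *
c=cam('scene')
print(ctrl.sense()['force'])
for q in('pad_face','trigger_face','jaw'):
  for b in models.boxes_of('scene',q)[:2]: print(q,b['p'],w2c(b['at']).round(),b['at'])"
```

```text
time_s: 15.42
eef_pos: [567.5, -48.1, 94.2]
ee_rot: [-0.001, 0.993, 0.116, 0.001]
force: [-7.0, 12.5, 17.4]
grip_width: 0.433
grip_force: 48.7
time_s: 15.8
eef_pos: [567.5, -48.1, 94.2]
ee_rot: [-0.001, 0.993, 0.116, 0.001]
force: [-5.5, 12.1, 17.7]
grip_width: 0.431
grip_force: 48.6
[-6.72865275 11.86078081 16.87618007]
pad_face 0.59 [ 1. 29.] [514.6, 46.2, 62.7]
trigger_face 0.5 [-109.   10.] [557.5, -56.3, 107.7]
jaw 0.81 [-49.  -2.] [556.0, 4.1, 50.1]
```

```bash
cat > snap.py <<'E'
import sys; from h import *
for n in("scene","top"): save("raw_%s_%s"%(n,sys.argv[1]),cam(n)[0])
E
python3 snap.py 1
python3 -m pendant '0 0 0 0;0 0 0 0;0 0 0 0;0 0 0 0;0 0 0 0' 1; python3 -m pendant '0 0 0 0;0 0 0 0;0 0 0 0;0 0 0 0;0 0 0 0' 0; python3 snap.py 2
python3 -m pendant '0 0 0 0;0 0 0 0;0 0 0 0;0 0 0 0;0 0 0 0' 1; python3 -m pendant '0 0 0 0;0 0 0 0;0 0 0 0;0 0 0 0;0 0 0 0' 0; python3 snap.py 3
python3 - <<'E'
from h import *
r=lambda n:cv2.imread("pics/"+n+".png")
z=lambda i,x,y:cv2.resize(i[y:y+50,x:x+66],(400,300),interpolation=cv2.INTER_CUBIC)
cv2.imwrite("pics/v10.png",np.vstack([np.hstack([z(r("raw_scene_1"),290,240),z(r("raw_scene_3"),290,240)]),np.hstack([z(r("raw_top_1"),270,215),z(r("raw_top_3"),270,215)])]))
E
```

```text
time_s: 16.73
eef_pos: [567.2, -50.0, 92.1]
ee_rot: [-0.0, 0.993, 0.116, -0.0]
force: [0.0, 0.3, 0.4]
grip_width: 1.005
grip_force: 0.0
time_s: 17.35
eef_pos: [567.5, -48.1, 94.2]
ee_rot: [-0.001, 0.993, 0.116, 0.001]
force: [-7.1, 12.3, 18.0]
grip_width: 0.436
grip_force: 48.4
time_s: 18.08
eef_pos: [567.2, -50.0, 92.1]
ee_rot: [-0.0, 0.993, 0.116, -0.0]
force: [0.1, -0.1, 0.2]
grip_width: 0.998
grip_force: 0.0
time_s: 18.7
eef_pos: [567.5, -48.1, 94.2]
ee_rot: [-0.001, 0.993, 0.116, 0.001]
force: [-5.8, 12.3, 17.8]
grip_width: 0.431
grip_force: 48.6
```

View pics/v10.png

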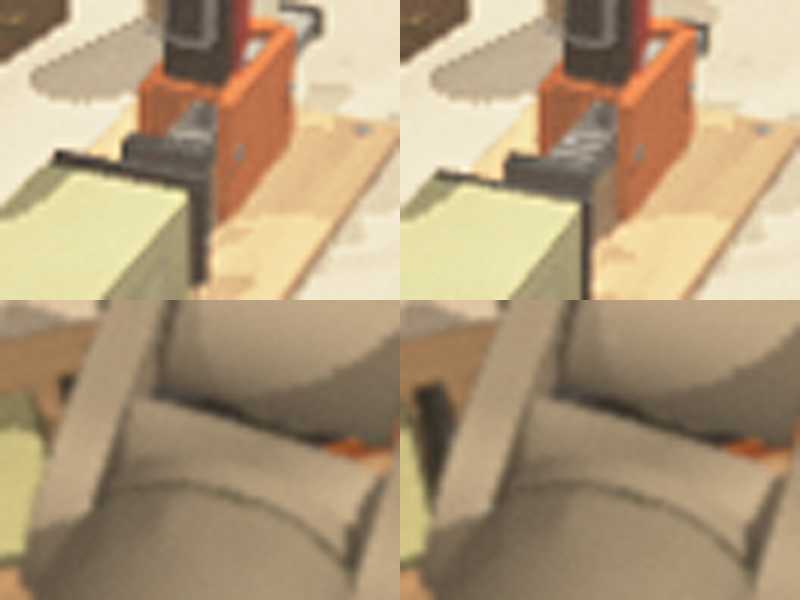

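After squeeze 3, the scene view shows the pad against the carton at (585,250). The jaw head at (555,170) and bar tail at (700,38) have moved forward about 20 mm since squeeze 1. I track these numerically from here on.

```bash
cat > prof.py <<'E'
import sys; from h import *
from scipy.ndimage import gaussian_filter1d
C={n:cam(n) for n in("scene","top")}
def rect(n,k,xs,ys,z):
    im=cv2.imread(f"pics/raw_{n}_{k}.png")[:,:,::-1]
    X,Y=np.meshgrid(xs,ys); P=np.array([[*c2w(a,b),z] for a,b in zip(X.ravel(),Y.ravel())])
    uv=proj(C[n],P).reshape(*X.shape,2).astype(np.float32)
    return cv2.remap(im,uv[...,0],uv[...,1],cv2.INTER_CUBIC).astype(float)
def shift(n,a,b,x0,x1,ys,z):
    "how far b moved against a along clamp x, patch x0..x1"
    A=rect(n,a,np.arange(x0,x1,.5),ys,z).astype(np.float32); m=120
    B=rect(n,b,np.arange(x0-20,x1+60,.5),ys,z).astype(np.float32)
    r=cv2.matchTemplate(B,A,cv2.TM_CCOEFF_NORMED)[0]; i=r.argmax(); return i*.5-20,round(float(r[i]),3)
def prof(n,k,x0,x1,ys,z,ch):
    xs=np.arange(x0,x1,.5); v=rect(n,k,xs,ys,z).mean(0); v=v[:,0]-v[:,2] if ch=="rb" else v.sum(1)/3
    g=np.gradient(gaussian_filter1d(v,3),.5); i=[j for j in range(1,len(g)-1) if abs(g[j])>abs(g[j-1]) and abs(g[j])>=abs(g[j+1]) and abs(g[j])>2.5]
    return [(xs[j],round(g[j],1)) for j in i]
if __name__=="__main__":
  for k in sys.argv[1:]:
    print(k,"front top:",prof("top",k,125,172,np.arange(-20,21,4.),71,"v"))
    print("  scene z70 y10..20:",prof("scene",k,-70,40,np.arange(0,16,3.),71,"v"))
    if k!="1": print("  head",[shift("scene",a,k,-55,-35,np.arange(-25,26,2.),70) for a in"1"],"tail",shift("scene","1",k,-235,-205,np.arange(-12,13,2.),45))
E
python3 prof.py 1 2 3
```

```text
1 front top: [(np.float64(146.0), np.float64(-8.0)), (np.float64(158.5), np.float64(-10.5)), (np.float64(169.0), np.float64(3.6))]
  scene z70 y10..20: [(np.float64(-46.5), np.float64(3.0)), (np.float64(-37.5), np.float64(-5.2)), (np.float64(-3.5), np.float64(-4.7)), (np.float64(6.5), np.float64(16.9))]
2 front top: [(np.float64(146.0), np.float64(-7.9)), (np.float64(158.5), np.float64(-10.5)), (np.float64(168.5), np.float64(3.7))]
  scene z70 y10..20: [(np.float64(-29.0), np.float64(-4.6)), (np.float64(7.0), np.float64(14.1))]
  head [(np.float64(-0.5), 0.97)] tail (np.float64(8.0), 0.783)
3 front top: [(np.float64(158.5), np.float64(-16.7)), (np.float64(168.5), np.float64(3.6))]
  scene z70 y10..20: [(np.float64(-24.5), np.float64(2.6)), (np.float64(-16.0), np.float64(-3.9)), (np.float64(-3.5), np.float64(-2.7)), (np.float64(19.0), np.float64(14.7))]
  head [(np.float64(-0.5), 0.963)] tail (np.float64(17.0), 0.214)
```

```bash
cp pics/scene0.png pics/raw_scene_0.png; cp pics/top0.png pics/raw_top_0.png; python3 - <<'E'
from prof import *
for k in "0123":
    print(k,"head/pad",[(float(a),float(b)) for a,b in prof("scene",k,-75,30,np.arange(-5,6,2.5),69,"v")])
    print("  tail",[(float(a),float(b)) for a,b in prof("scene",k,-260,-170,np.arange(-6,7,3.),45,"v")])
    print("  pad top",[(float(a),float(b)) for a,b in prof("top",k,-40,60,np.arange(-33,-24,2.),69,"v")], "carton front",[(float(a),float(b)) for a,b in prof("top",k,130,172,np.arange(-20,21,4.),71,"rb")])
E
```

```text
0 head/pad [(-27.5, 3.7), (-20.5, -5.1)]
  tail [(-252.0, -13.8), (-241.5, 12.4), (-212.5, -4.0)]
  pad top [(-28.5, -10.1), (-15.0, 11.9), (32.0, 9.3)] carton front [(159.0, -14.2)]
1 head/pad [(-40.5, -2.6), (-14.5, 3.4), (-7.5, -6.0), (3.0, 16.3)]
  tail [(-239.0, -14.3), (-229.0, 12.8), (-213.5, -4.2)]
  pad top [(-32.5, 4.9), (-6.5, -10.8), (-0.5, 8.1), (8.0, -4.8), (13.0, 3.0)] carton front [(158.5, -7.8)]
2 head/pad [(-33.5, -2.6), (4.0, 12.6)]
  tail [(-229.0, -11.8), (-219.0, 11.5), (-208.5, -4.6)]
  pad top [(-33.0, 4.9), (-4.5, -11.5), (10.0, 9.2)] carton front [(158.5, -7.8)]
3 head/pad [(-28.5, 5.0), (-17.5, -8.3), (15.5, 14.0)]
  tail [(-241.5, -2.5), (-219.0, -10.0), (-210.5, 5.8)]
  pad top [(-32.5, 5.0), (-6.5, -3.9), (3.5, -9.4), (17.5, 10.3), (25.5, 2.8)] carton front [(158.5, -7.2)]
```

```bash
python3 -m pendant '0 0 0 0;0 0 0 0;0 0 0 0;0 0 0 0;0 0 0 0' 1; python3 -m pendant '0 0 0 0;0 0 0 0;0 0 0 0;0 0 0 0;0 0 0 0' 0; python3 snap.py 4; cat > rep.py <<'E'
import sys
from prof import *
for k in sys.argv[1:]:
    f=lambda L:[(float(a),float(b)) for a,b in L]
    print(k,"head/pad/rear",f(prof("scene",k,-75,30,np.arange(-5,6,2.5),69,"v")), f(prof("scene",k,-75,40,np.arange(0,16,3.),71,"v")))
    print("  tail",f(prof("scene",k,-260,-170,np.arange(-6,7,3.),45,"v")))
    print("  pad top",f(prof("top",k,-40,60,np.arange(-33,-24,2.),69,"v")), "carton front",f(prof("top",k,130,172,np.arange(-20,21,4.),71,"v")))
E
python3 rep.py 3 4
```

```text
time_s: 19.62
eef_pos: [567.2, -50.0, 92.1]
ee_rot: [-0.0, 0.993, 0.116, -0.0]
force: [0.1, 0.3, 0.2]
grip_width: 1.0
grip_force: 0.0
time_s: 20.25
eef_pos: [567.5, -48.1, 94.3]
ee_rot: [-0.001, 0.993, 0.116, 0.001]
force: [-5.2, 11.9, 17.1]
grip_width: 0.435
grip_force: 48.3
3 head/pad/rear [(-28.5, 5.0), (-17.5, -8.3), (15.5, 14.0)] [(-24.5, 2.6), (-16.0, -3.9), (-3.5, -2.7), (19.0, 14.7)]
  tail [(-241.5, -2.5), (-219.0, -10.0), (-210.5, 5.8)]
  pad top [(-32.5, 5.0), (-6.5, -3.9), (3.5, -9.4), (17.5, 10.3), (25.5, 2.8)] carton front [(158.5, -16.7), (168.5, 3.6)]
4 head/pad/rear [(-28.0, 6.3), (-7.5, -9.4), (24.0, 13.8)] [(-44.5, 2.5), (-24.5, 3.5), (-2.5, -6.5), (27.0, 13.9)]
  tail [(-241.5, -2.6), (-212.0, -4.9), (-191.5, 2.5)]
  pad top [(-33.0, 4.6), (-6.5, -3.8), (13.5, -9.5), (29.0, 9.2)] carton front [(166.0, -14.4)]
```

The shifts show the picture's 158.5 mm edge was the foot of the fixed jaw's visible face. The face itself lies near 167 mm, so the carton is only now reaching it. One more squeeze, then compare head and carton motion.

```bash
python3 -m pendant '0 0 0 0;0 0 0 0;0 0 0 0;0 0 0 0;0 0 0 0' 1; python3 snap.py 4r; python3 -m pendant '0 0 0 0;0 0 0 0;0 0 0 0;0 0 0 0;0 0 0 0;0 0 0 0' 0; python3 snap.py 5; python3 rep.py 4r 5
```

```text
time_s: 21.08
eef_pos: [567.2, -50.0, 92.1]
ee_rot: [-0.0, 0.993, 0.116, -0.0]
force: [-1.1, 0.9, -1.1]
grip_width: 0.998
grip_force: 0.0
time_s: 21.92
eef_pos: [567.5, -48.1, 94.3]
ee_rot: [-0.001, 0.993, 0.116, 0.001]
force: [-6.0, 13.7, 18.5]
grip_width: 0.436
grip_force: 48.5
4r head/pad/rear [(-22.0, 5.1), (-11.0, -11.3), (-1.0, -2.6), (24.0, 16.1)] [(-19.0, 3.6), (-11.0, -4.8), (1.0, -3.1), (27.0, 15.7)]
  tail [(-242.0, -2.7), (-213.0, -6.8)]
  pad top [(-35.0, 4.7), (-9.0, -4.1), (10.0, -9.6), (24.5, 10.8), (33.0, 2.5)] carton front [(166.0, -13.8)]
5 head/pad/rear [(-28.0, 5.0), (-22.5, 4.6), (1.5, -10.1), (12.0, -3.3), (23.5, 14.4)] [(-24.5, 3.1), (-15.0, 3.1), (-1.0, -5.1), (5.5, -5.4), (14.0, -3.3), (27.0, 14.8)]
  tail [(-241.5, -2.7), (-212.0, -3.8), (-205.5, -2.5)]
  pad top [(-33.0, 5.1), (-6.5, -4.0), (15.5, -10.3), (31.0, 11.7)] carton front [(166.5, -13.6)]
```

```bash
python3 - <<'E'
from prof import *
def sh(n,a,b,x0,x1,ys,z):
    A=rect(n,a,np.arange(x0,x1,.25),ys,z).astype(np.float32); B=rect(n,b,np.arange(x0-20,x1+25,.25),ys,z).astype(np.float32)
    r=cv2.matchTemplate(B,A,cv2.TM_CCOEFF_NORMED)[0]; i=r.argmax(); return float(i*.25-20),round(float(r[i]),3)
ys=np.arange(-22,23,2.)
for a,b,h in(("3","4",-17),("4","4r",-7.5),("4r","5",-11),("4","5",-7.5),("3","5",-17)):
    print(a,b,"head",[sh("scene",a,b,h-12,h+k,ys,69) for k in(4,8)],"pad(top)",sh("top",a,b,{"3":3,"4":13,"4r":10}[a]-5,{"3":3,"4":13,"4r":10}[a]+18,np.arange(-33,-20,2.),69))
g=lambda k:rect("scene",k,np.arange(-30,36,3.),np.arange(-4,5,2.),70).mean((0,2)).round().astype(int).tolist()
for k in("3","4","4r","5"): print(k,g(k))
E
```

```text
3 4 head [(9.5, 0.875), (9.75, 0.909)] pad(top) (10.25, 0.972)
4 4r head [(-2.5, 0.949), (-2.5, 0.963)] pad(top) (-4.0, 0.984)
4r 5 head [(11.5, 0.935), (11.75, 0.954)] pad(top) (6.0, 0.947)
4 5 head [(9.25, 0.924), (9.25, 0.948)] pad(top) (2.0, 0.98)
3 5 head [(18.75, 0.9), (19.0, 0.926)] pad(top) (12.25, 0.959)
3 [114, 125, 140, 149, 142, 116, 92, 94, 93, 85, 81, 83, 85, 89, 101, 126, 169, 208, 218, 212, 210, 210]
4 [116, 130, 147, 158, 167, 175, 177, 171, 141, 111, 97, 93, 87, 83, 80, 84, 93, 110, 136, 180, 211, 215]
4r [118, 121, 132, 147, 163, 176, 169, 134, 99, 96, 91, 84, 80, 83, 87, 94, 93, 96, 125, 178, 212, 215]
5 [115, 125, 141, 157, 170, 178, 182, 188, 186, 178, 167, 137, 105, 101, 96, 85, 80, 96, 134, 178, 208, 214]
```

The jaw has gone about 9.5 mm further than at squeeze 4, while the pad moved only 2 mm and the carton stood still. That puts the pad compression at 7–8 mm, about 5 N, which is inside 3–13 N. I'm handing in with the trigger held.

```bash
python3 -m pendant '0 0 0 0;0 0 0 0'; python3 -c "
from rig import ctrl
print(ctrl.finish_job())"
```

```text
time_s: 22.48
eef_pos: [567.5, -48.1, 94.3]
ee_rot: [-0.001, 0.993, 0.116, 0.001]
force: [-7.0, 12.5, 17.9]
grip_width: 0.437
grip_force: 48.5
the job is handed in; nothing more can be done
None
```

I handed the job in at 22.5 s with the trigger held squeezed: the green carton lies against the fixed jaw, pressed by the pad with about 5 N as worked out from the pictures, and no verdict came back.

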